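# Index the board carriage over to the inspection camera

### The arm

A 6-joint arm with a two-finger parallel gripper is mounted at the origin on the work surface. World frame = base frame: x ahead of the robot, y to its left, z up, the work surface at z = 0. Lengths are in m, angles in rad, forces in N, time in s.
With the tool pointing down it reaches from about 0.25 to 0.725 m from the base axis. Payload 4 kg.
Tool frame: the origin (TCP) lies midway between the tips of the shut fingers; the grasp point (between the pads) lies 19 mm behind it; z points along the fingers, y is the line along which they close (so a half turn about z gives the same grasp; the last joint's range is limited). The gripper opens to 85 mm and grips with 20 to 120 N. Pads are 22 mm wide; open, the fingers measure 114 mm over their backs; the gripper's body (76 mm by 85 mm) begins 54 mm behind the grasp point. The pads swing forward as they close: fully open they stand 13 mm farther back than shut.
Start: joints at [-1.199, 0.241, 0.005, 1.335, 0, 1.571], TCP at [0.182, -0.466, 0.231] pointing down, gripper open.
Joint ranges: [-2.72, 2.72], [-1.05, 1.87], [-1.09, 1.28], [-1.99, 2.15], [-1.42, 1.44], [-3.14, 3.14]. Speed limits (rad/s): [2.79, 2.79, 3.14, 3.14, 3.14, 3.14].

### API

Orientations are given as a unit quaternion [x, y, z, w].
In Python, from workcell import monitor, vision, job gives the robot as it stands.
- The arm moves only by the tool move_arm, never from a script. Its argument "moves" is a list that holds one entry, the list of rows, each a list of 5 numbers: the shift along the world's x, y, z in m, then the turn about the world's z in degrees, then the opening in per cent of the stroke, from 0 (shut) to 100 (fully open). In form: [[[x, y, z, turn, gripper], ...]]. A call has 1 to 5 rows; each row is the pose to reach, as a shift and turn from the pose commanded when the call began; what a row does not reach only later rows make up. A row lasts 1/8 s, in which the tool goes at most 62.5 mm and 10.7 degrees, less where a joint would pass 70% of its speed; a pose out of reach is approached as far as the arm can. A call with a gripper value outside its range is refused whole. The fingers move at their own pace and stop on an object; the grip force is fixed at half the most. Time passes only in rows, so rows that repeat a pose let the fingers close. It gives the time, the measured TCP pose, the force, the opening and the grip force at its end, in the units of the state.
- monitor.get_obs(): the state, without advancing time (a new reading comes with each control period).
- vision.camera(name): name is "side" or "top"; returns a dict with "color" (420x560x3 uint8, red, green, blue), "camera_matrix" (3x3 intrinsics, pixels), "eye" and "attitude" of the camera in the world. Camera axes: x right, y up, looking along -z (the intrinsics and any distortion apply to the point x, -y, -z); pixel columns grow to the right and rows downward; lengths in m; the calibration is good to about 2 mm. A picture is of the moment at which its call begins. There is no depth.
- job.job_done(): hands the job in; it is judged then, once.
The state is a dict: "clock": time; "joint_pos": joint angles; "joint_vel": joint speeds; "tau": joint torques, N m; "eef_pos": TCP position; "tool_rot": TCP orientation; "ft_force": force on the tool from outside, world axes, zero at the start; "ft_torque": the same for the moment, N m; "grip_width": finger opening in m; "grasp_force": force on a finger pad.
Only numpy, scipy, OpenCV 4.12 (cv2) and the standard library are available. Lean on these libraries where they do the work, as an engineer would, in place of code of your own. Each camera call takes 0.05 s, during which the arm holds its last target. There are 200 camera calls.

### The job

Move the circuit board's carriage to the station in front of the inspection camera: pull up the black index plunger knob, slide the carriage over, and let the plunger drop fully home into the index hole there so that the carriage is locked, then let go. The hole's exact place has to be felt for; work gently, never wrenching the pin against the index strip, and leave everything else on the bench where it is.

Things in the scene. Friction and masses are not known exactly. Their poses are not given: they have to be found in the camera images.
- fixture: Fixed slide fixture: steel base plate 170 (x) x 320 (y) x 12 mm with two guide rods along its y axis. Origin at the centre of the base's underside, z up; the whole fixture is turned by up to 0.3 rad. The carriage slides along y.
- strip_line (a point): Nominal middle of the top of the aluminium index strip lying along the fixture's y axis under the pin, 22 mm above the bench. The strip is 30 mm wide, 10 mm thick, smooth on top, with a 40 mm parking slot in the middle and a 10 mm index hole near y = +65 and -65 mm. It is clamped by hand, shifted up to 11 mm along y; the shift is not measured, so find the hole by feel.
- carriage (a joint): Position (m) of the carriage along the fixture's y axis, end stops at -0.085 and +0.085. It starts near 0, held by the pin in the parking slot (32 mm of play in all). About 0.6 kg: aluminium plate 145 x 90 mm, top 48 mm above the bench, with a circuit board (parts up to 66 mm high) behind the knob. Its guides drag with about 3 N, 5 to 9 N in all when the pin rubs on the strip; it stays where it is left.
- plunger (a joint): Pull (m) of the spring index plunger, straight up: 0 = fully home (pin 7 mm deep in a hole or slot), about 0.007 = pin tip resting on top of the strip, 0.012 = pulled to its stop. The spring pulls down with 4 N at 0 and 7 N at 0.012; let go, the plunger drops by itself.
- knob (a point): Centre of the plunger's round black knob (24 mm diameter, 22 mm high, axis vertical), 85 mm above the bench when home; it rises with the pull and travels with the carriage. In the fixture's frame it is at x = -50 mm, y = carriage. Below it is an 18 mm wide barrel whose top is 13 mm under the knob's centre when home.
- pin: The plunger's steel pin, 8 mm diameter with a round end, on the knob's axis, under it. Origin at the pin's tip, 70 mm below the knob's centre.
- camera_station (a point): The station wanted: the point on the knob's line of travel straight in front of the inspection camera, 85 mm above the bench. It lies at either y = +65 or -65 mm in the fixture's frame. The index hole there is centred somewhere within 11 mm of it along the fixture's y axis.
- camera: The fixed inspection camera: white head with black lens, tilted down, on a post with a 70 x 70 mm foot, 190 mm high, behind the fixture and level with the wanted station. Origin under the foot's centre. Beside it, 130 mm away, a blue fume extractor box 70 x 90 x 110 mm stands at the other station.
- screwdriver: Bystander: screwdriver 150 mm long lying on the bench in front of the fixture.
- tweezers: Bystander: steel tweezers 120 mm long lying in front of the fixture. Origin at its underside.
- flux_jar: Bystander: small jar, 36 mm wide, 40 mm high, behind the fixture. Origin at its underside.
- solder_spool: Bystander: spool of solder, 56 mm wide, 38 mm high, to the left. Origin at its underside.
- spare_board: Bystander: bare circuit board 90 x 60 mm lying to the right. Origin at its underside.
- parts_tray: Bystander: open divided tray 120 x 160 x 25 mm to the right. Origin at its underside.
- alcohol: Bystander: white bottle, 48 mm wide, 110 mm high, to the left. Origin at its underside.
Not all that is in view belongs to the job. Leave any brown or pink look-alike of the camera alone.

How it is judged:
By the outcome, as a careful person would: the job done as asked, in the order asked, and still so for the second after the job is handed in, with the robot touching nothing.
It also fails if it takes over 34 s, if anything falls off the work surface, if the arm or the gripper's body presses on something with over 40 N, if the wrist force passes 120 N, or if a joint passes its speed limit or range.

## Working session

There is one attempt and no reset: what is moved stays moved. The work goes in short steps, Python scripts to look and compute and a tool call to move; the robot and the scene stay as the last step left them, time stands still between calls to the robot, and variables do not carry over. Pictures are saved under pics/ and viewed, at most 10 in all, crops included, and the job is handed in when it is done.

Besides the shell and the picture viewer there is one more tool, called as name(argument=value, ...) on one line, values as JSON. move_arm: Moves the arm, as the interface text tells. Its arguments: {"type":"object","properties":{"moves":{"type":"array","items":{"type":"array","items":{"type":"array","items":{"type":"number"}}}}},"required":["moves"]}

```bash
mkdir -p pics; cat > h.py <<'E'
import numpy as np, cv2
from workcell import monitor, vision, job
def snap(n,f=None):
    c=vision.camera(n)
    if f: cv2.imwrite('pics/'+f,c['color'][:,:,::-1])
    return c
def R(c):
    a=np.array(c['attitude'],float)
    if a.shape==(3,3): return a
    from scipy.spatial.transform import Rotation
    return Rotation.from_quat(a).as_matrix()
def ray(c,u,v):
    K=np.array(c['camera_matrix']); p=np.linalg.solve(K,[u,v,1.]); 
    return np.array(c['eye']),R(c)@np.array([p[0],-p[1],-p[2]])
def onz(c,u,v,z):
    e,d=ray(c,u,v); return e+d*(z-e[2])/d[2]
def proj(c,P):
    q=R(c).T@(np.array(P)-c['eye']); p=np.array(c['camera_matrix'])@[q[0],-q[1],-q[2]]; return p[:2]/p[2]
E
python3 - <<'E'
from h import *
for n in('top','side'):
    c=snap(n,n+'1.png'); print({k:v for k,v in c.items() if k!='color'})
print(monitor.get_obs())
E
```

```text
{'camera_matrix': array([[403.69314727,   0.        , 279.456708  ],
       [  0.        , 403.69314727, 209.77163983],
       [  0.        ,   0.        ,   1.        ]]), 'eye': array([ 0.5278107 , -0.02612755,  1.16018934]), 'attitude': array([-0.0148008 ,  0.02090029,  0.71056442, -0.70316593])}
{'camera_matrix': array([[394.31838759,   0.        , 277.08308795],
       [  0.        , 394.31838759, 207.80263198],
       [  0.        ,   0.        ,   1.        ]]), 'eye': array([0.34209387, 0.76305678, 0.66949844]), 'attitude': array([-0.07476397,  0.44281237,  0.88177905, -0.14419868])}
{'clock': 0.1, 'joint_pos': array([-1.19892944e+00,  2.41331382e-01,  3.86815543e-03,  1.33520424e+00,
        1.31778115e-05,  1.57079413e+00]), 'joint_vel': array([-0.00220086, -0.00140413,  0.00345953,  0.00214699,  0.00057854,
       -0.0006741 ]), 'tau': array([ 5.89009760e-04, -3.73139083e+01,  2.53009218e+01,  1.08909429e-02,
       -4.31338805e-06, -1.19361246e-05]), 'eef_pos': array([ 0.18147687, -0.46529945,  0.23050862]), 'tool_rot': array([ 9.82763487e-01,  1.84864961e-01, -1.66476377e-04, -9.20660415e-04]), 'ft_force': array([ 0.23028914, -0.28340291, -0.06248307]), 'ft_torque': array([ 0.05874861, -0.03922913, -0.04271027]), 'grasp_force': 0.0, 'grip_width': 0.08546524004758775}
```

View pics/top1.png

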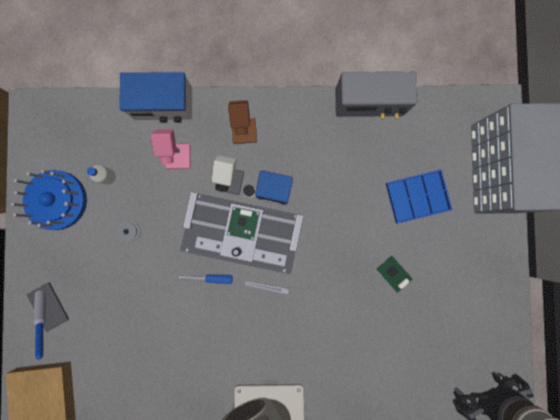

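View pics/side1.png

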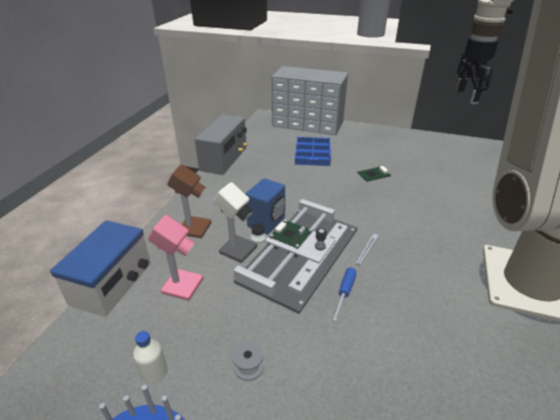

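The top view shows the black knob near (236,252), the white camera head at (223,170) on the left (+y) side, the blue extractor at (274,186), and the strip running from about (195,243) to (287,261). In the side view the knob is near (321,236).

```bash
python3 - <<'E'
from h import *
t=snap('top'); s=snap('side')
def dark(c,x0,x1,y0,y1,th):
    g=c['color'][y0:y1,x0:x1].max(2); n,l,st,ce=cv2.connectedComponentsWithStats((g<th).astype(np.uint8))
    return [(ce[i]+[x0,y0],st[i,2:]) for i in range(1,n) if st[i,4]>15]
print(dark(t,226,247,242,263,60)); print(dark(s,310,332,226,252,60))
# base plate: dark pixels vs bench -> bright strip line
im=t['color']; hsv=cv2.cvtColor(im,cv2.COLOR_RGB2HSV)
m=((im.min(2)>150)).astype(np.uint8); m[:225]=0;m[272:]=0;m[:,:185]=0;m[:,295:]=0
n,l,st,ce=cv2.connectedComponentsWithStats(m)
for i in range(1,n):
    if st[i,4]>20:
        p=np.argwhere(l==i)[:,::-1].astype(np.float32); print(st[i],cv2.minAreaRect(p))
a=cv2.resize(im[185:280,175:310],None,fx=5.5,fy=5.5,interpolation=cv2.INTER_CUBIC)
cv2.imwrite('pics/tc.png',a[:,:,::-1])
e,d=ray(t,236,252); print(onz(t,236,252,.094))
E
```

```text
[]
[(array([320.56, 235.92]), array([ 9,  8, 50], dtype=int32))]
[ 196  225   90   41 1155] ((241.75851440429688, 240.93869018554688), (90.63003540039062, 36.318050384521484), 7.907162666320801)
[290 228   5  22  65] ((292.0, 238.5), (21.0, 4.0), 90.0)
[0.4716933  0.07978571 0.094     ]
```

View pics/tc.png

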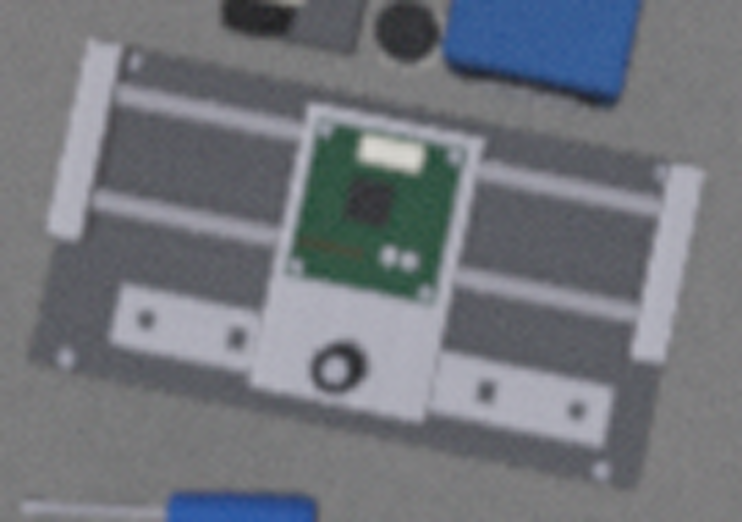

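The crop shows the knob at (340,368), with four dark dots on the strip. The inner pair, (237,338) and (487,391), is about 131 mm apart, so these are the index holes.

```bash
python3 - <<'E'
from h import *
t=snap('top'); s=snap('side')
im=t['color'].max(2).astype(float)
def ref(u,v,r=3):
    u0,v0=int(round(u)),int(round(v)); w=im[v0-r:v0+r+1,u0-r:u0+r+1]; w=np.clip(np.percentile(w,60)-w-10,0,None)
    y,x=np.mgrid[v0-r:v0+r+1,u0-r:u0+r+1]; return (w*x).sum()/w.sum(),(w*y).sum()/w.sum()
P={}
for k,(a,b) in dict(s1=(147,320),h1=(237,338),h2=(487,391),s2=(577,410)).items():
    P[k]=onz(t,*ref((a+.5)/5.5+175-.5,(b+.5)/5.5+185-.5,2),.022); print(k,P[k])
d=P['h1']-P['h2']; print('hole dist',np.linalg.norm(d)); d=P['s1']-P['s2']; d/=np.linalg.norm(d); print('axis',d,'yaw deg',np.degrees(np.arctan2(-d[0],d[1])))
k=onz(t,340.5/5.5+174.5,368.5/5.5+184.5,.09); print('knob top',k)
e,r=ray(t,340.5/5.5+174.5,368.5/5.5+184.5); e2,r2=ray(s,320.56,235.92)
A=np.array([r,-r2]).T; q=np.linalg.lstsq(A,e2-e,rcond=None)[0]; print('tri',e+r*q[0],e2+r2*q[1])
# base corners
for c in [(92,40),(28,358),(635,490),(700,170)]: print(onz(t,c[0]/5.5+175,c[1]/5.5+185,.012))
print('dist knob->h1',(P['h1']-k)@d)
E
```

```text
s1 [0.49505771 0.18467935 0.022     ]
h1 [0.48487077 0.13822614 0.022     ]
h2 [0.45656301 0.01145323 0.022     ]
s2 [ 0.44650865 -0.03456457  0.022     ]
hole dist 0.12989495403841833
axis [0.21620129 0.97634881 0.        ] yaw deg -12.486013833389983
knob top [0.47278467 0.07909785 0.09      ]
tri [0.47211356 0.0803812  0.07694776] [0.47040665 0.0800156  0.07699957]
[0.63826476 0.21305986 0.012     ]
[0.47451205 0.2458592  0.012     ]
[ 0.40349069 -0.06547927  0.012     ]
[ 0.56762454 -0.10111677  0.012     ]
dist knob->h1 0.060342863543221215
```

move_arm(moves=[[[0.02, 0.036, 0, 9.8, 100], [0.04, 0.073, 0, 19.6, 100], [0.06, 0.109, 0, 29.4, 100], [0.08, 0.145, 0, 39.2, 100], [0.1, 0.182, 0, 49, 100]]])

```text
clock: 0.92
eef_pos: [0.2821, -0.2827, 0.2314]
tool_rot: [0.816, 0.578, 0.0, 0.0]
ft_force: [0.3, -0.7, 0.9]
grip_width: 0.0853
grasp_force: 0.0
```

move_arm(moves=[[[0.02, 0.036, 0, 9.8, 100], [0.04, 0.073, 0, 19.6, 100], [0.06, 0.109, 0, 29.4, 100], [0.08, 0.145, 0, 39.2, 80], [0.1, 0.182, 0, 49, 60]]])

```text
clock: 1.55
eef_pos: [0.3822, -0.1006, 0.2315]
tool_rot: [0.503, 0.864, 0.0, 0.0]
ft_force: [1.6, -0.7, -0.0]
grip_width: 0.0522
grasp_force: 0.0
```

move_arm(moves=[[[0.02, 0.036, -0.01, 9.8, 60], [0.04, 0.073, -0.03, 19.6, 60], [0.06, 0.109, -0.05, 29.4, 60], [0.08, 0.145, -0.07, 39.2, 60], [0.091, 0.181, -0.08, 48.2, 60]]])

```text
clock: 2.17
eef_pos: [0.4728, 0.0804, 0.1501]
tool_rot: [0.106, 0.994, -0.0, -0.001]
ft_force: [0.3, -0.8, -0.4]
grip_width: 0.0516
grasp_force: 0.0
```

move_arm(moves=[[[0, -0.001, -0.03, 0, 60], [0, -0.001, -0.06, 0, 60], [0, -0.001, -0.082, 0, 60], [0, -0.001, -0.082, 0, 60]]])

```text
clock: 2.68
eef_pos: [0.4709, 0.0779, 0.0677]
tool_rot: [0.109, 0.994, -0.001, -0.002]
ft_force: [-0.1, -0.1, 0.7]
grip_width: 0.0514
grasp_force: 0.0
```

```bash
python3 - <<'E'
from h import *
o=[]
for n,(x,y) in dict(side=(320,235),top=(236,250)).items():
    c=snap(n)['color']; o.append(cv2.resize(c[y-40:y+40,x-40:x+40],(390,390),interpolation=cv2.INTER_CUBIC))
cv2.imwrite('pics/g.png',np.hstack(o)[:,:,::-1])
E
```

```text
(no output)
```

View pics/g.png

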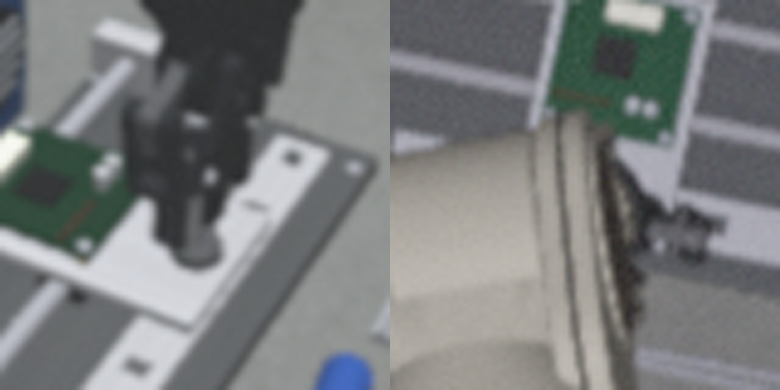

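The side crop (left half) shows the fingers around the knob, with the barrel flange below at about (200,240). The board is clear of the fingers, so I'm closing the gripper.

move_arm(moves=[[[0, 0, 0, 0, 20], [0, 0, 0, 0, 20], [0, 0, 0, 0, 0], [0, 0, 0, 0, 0], [0, 0, 0, 0, 0]]])

```text
clock: 3.4
eef_pos: [0.474, 0.0789, 0.0709]
tool_rot: [0.109, 0.994, 0.001, 0.002]
ft_force: [-1.0, 2.4, 5.9]
grip_width: 0.022
grasp_force: 58.5
```

move_arm(moves=[[[0, 0, 0.004, 0, 0], [0, 0, 0.008, 0, 0], [0, 0, 0.01, 0, 0], [0, 0, 0.01, 0, 0]]])

```text
clock: 3.9
eef_pos: [0.4738, 0.0783, 0.0794]
tool_rot: [0.109, 0.994, 0.0, 0.001]
ft_force: [5.8, 1.7, -6.5]
grip_width: 0.0219
grasp_force: 59.0
```

move_arm(moves=[[[0.001, 0.005, 0, 0, 0], [0.0026, 0.012, 0, 0, 0], [0.0043, 0.0195, 0, 0, 0], [0.0043, 0.0195, 0, 0, 0]]])

```text
clock: 4.4
eef_pos: [0.4778, 0.0967, 0.0789]
tool_rot: [0.109, 0.994, -0.001, 0.001]
ft_force: [5.1, -0.7, -6.6]
grip_width: 0.0219
grasp_force: 59.2
```

move_arm(moves=[[[0.0017, 0.008, 0, 0, 0], [0.0041, 0.0185, 0, 0, 0], [0.0062, 0.028, 0, 0, 0], [0.008, 0.0361, 0, 0, 0], [0.008, 0.0361, 0, 0, 0]]])

```text
clock: 5.03
eef_pos: [0.4859, 0.1328, 0.0788]
tool_rot: [0.109, 0.994, -0.001, 0.001]
ft_force: [5.0, -0.8, -7.1]
grip_width: 0.0221
grasp_force: 59.3
```

```bash
python3 - <<'E'
from h import *
a=[]
for i in range(3):
    c=snap('side'); o=monitor.get_obs(); a.append(np.r_[o['eef_pos'],o['ft_force']])
print(np.round(a,4))
im=c['color']; u,v=proj(c,[.486,.135,.085]).astype(int)
cv2.imwrite('pics/s2.png',cv2.resize(im[v-55:v+55,u-70:u+70],None,fx=5,fy=5,interpolation=cv2.INTER_CUBIC)[:,:,::-1])
E
```

```text
[[ 0.4858  0.1328  0.0788  4.9382 -0.4465 -6.6227]
 [ 0.4858  0.1328  0.0789  5.754  -0.8842 -6.359 ]
 [ 0.4858  0.1328  0.0789  5.4906 -0.9153 -6.6204]]
```

View pics/s2.png

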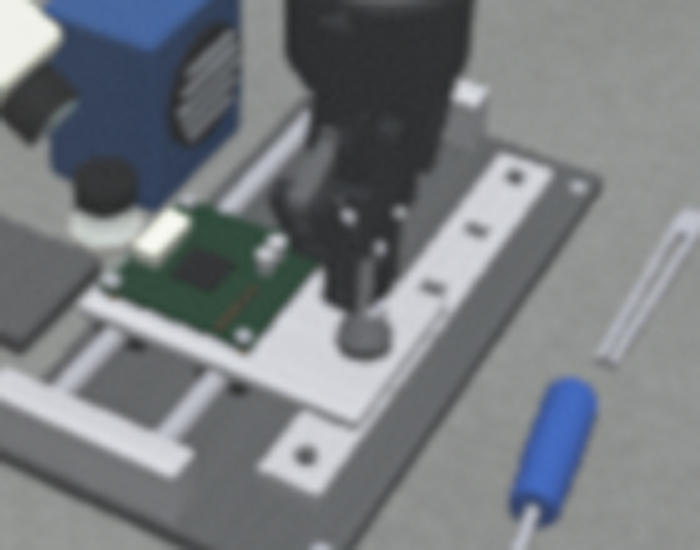

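The side crop shows the carriage slid most of the way toward the camera end, the knob still held near (362,330), and nothing else disturbed. Next I rest the pin lightly on the strip just short of the hole and feel for it.

move_arm(moves=[[[0.003, 0.0024, 0, 0, 0], [0.003, 0.0024, -0.0015, 0, 0], [0.003, 0.0024, -0.003, 0, 0], [0.003, 0.0024, -0.003, 0, 0]]])

```text
clock: 5.68
eef_pos: [0.4866, 0.1363, 0.0757]
tool_rot: [0.109, 0.994, 0.0, -0.001]
ft_force: [-2.2, -0.9, -5.7]
grip_width: 0.0218
grasp_force: 59.4
```

move_arm(moves=[[[0, 0, -0.0015, 0, 0], [0, 0, -0.0015, 0, 0], [0, 0, -0.0015, 0, 0]]])

```text
clock: 6.05
eef_pos: [0.4868, 0.1367, 0.0742]
tool_rot: [0.109, 0.994, 0.0, -0.001]
ft_force: [-4.9, 3.6, -6.9]
grip_width: 0.022
grasp_force: 59.3
```

move_arm(moves=[[[-0.001, 0.0013, 0, 0, 0], [-0.001, 0.0013, 0, 0, 0], [-0.001, 0.0013, -0.0015, 0, 0], [-0.001, 0.0013, -0.0015, 0, 0]]])

```text
clock: 6.55
eef_pos: [0.4869, 0.1372, 0.0733]
tool_rot: [0.109, 0.994, -0.0, 0.0]
ft_force: [-2.9, -0.5, -5.5]
grip_width: 0.0215
grasp_force: 59.4
```

move_arm(moves=[[[0, 0, -0.0015, 0, 0], [0, 0, -0.0015, 0, 0], [0, 0, -0.003, 0, 0], [0, 0, -0.003, 0, 0]]])

```text
clock: 7.05
eef_pos: [0.487, 0.1376, 0.071]
tool_rot: [0.109, 0.994, 0.0, 0.0]
ft_force: [-4.8, -2.0, 0.3]
grip_width: 0.0222
grasp_force: 60.0
```

move_arm(moves=[[[-0.002, 0, 0, 0, 0], [-0.002, 0, 0, 0, 30], [-0.002, 0, 0, 0, 42], [-0.002, 0, 0, 0, 42], [-0.002, 0, 0, 0, 42]]])

```text
clock: 7.68
eef_pos: [0.4853, 0.1376, 0.0705]
tool_rot: [0.109, 0.994, 0.0, 0.0]
ft_force: [-0.3, -0.6, 0.5]
grip_width: 0.0358
grasp_force: 0.0
```

```bash
python3 - <<'E'
from h import *
c=snap('side'); o=monitor.get_obs(); print(np.round(np.r_[o['eef_pos'],o['ft_force'],o['grip_width']],4))
E
```

```text
[ 0.4852  0.1376  0.0705  0.0522 -0.3227 -0.1648  0.0361]
```

move_arm(moves=[[[0.0009, 0.0039, 0, 0, 42], [0.0013, 0.0059, 0, 0, 42], [0.0015, 0.0068, 0, 0, 42], [0.0017, 0.0078, 0, 0, 42]]])

```text
clock: 8.22
eef_pos: [0.4866, 0.1446, 0.0703]
tool_rot: [0.109, 0.994, -0.001, 0.0]
ft_force: [0.4, -3.4, 1.0]
grip_width: 0.0357
grasp_force: 1.5
```

move_arm(moves=[[[0.0002, 0.001, 0, 0, 42], [0.0004, 0.002, 0, 0, 42], [0.0004, 0.002, 0, 0, 42]]])

```text
clock: 8.6
eef_pos: [0.4869, 0.1463, 0.0703]
tool_rot: [0.109, 0.994, -0.001, 0.0]
ft_force: [-0.3, -6.3, 2.1]
grip_width: 0.0359
grasp_force: 2.7
```

move_arm(moves=[[[0.0002, 0.001, 0, 0, 42], [0.0004, 0.002, 0, 0, 42], [0.0004, 0.002, 0, 0, 42]]])

```text
clock: 8.98
eef_pos: [0.4871, 0.1468, 0.0703]
tool_rot: [0.11, 0.994, -0.003, 0.0]
ft_force: [-0.3, -10.5, 3.2]
grip_width: 0.0357
grasp_force: 4.7
```

Resistance rises past the 9 N sliding limit with no motion, so the pin is in the hole. I'll back off, raise the gripper and check the knob's height.

move_arm(moves=[[[-0.001, -0.004, 0, 0, 42], [-0.0023, -0.0107, 0, 0, 42], [-0.0023, -0.0107, 0, 0, 60], [-0.0023, -0.0107, 0, 0, 60]]])

```text
clock: 9.48
eef_pos: [0.4852, 0.1389, 0.0703]
tool_rot: [0.109, 0.994, 0.0, 0.0]
ft_force: [-0.0, 0.7, 0.7]
grip_width: 0.0511
grasp_force: 0.0
```

move_arm(moves=[[[0, 0, 0.02, 0, 60], [0, 0, 0.06, 0, 60], [0, 0, 0.1, 0, 60], [-0.06, 0, 0.13, 0, 60], [-0.12, 0, 0.13, 0, 60]]])

```text
clock: 10.1
eef_pos: [0.3677, 0.1396, 0.2024]
tool_rot: [0.109, 0.994, 0.002, 0.002]
ft_force: [-1.0, 0.3, -0.3]
grip_width: 0.0512
grasp_force: 0.0
```

```bash
python3 - <<'E'
from h import *
t=snap('top'); s=snap('side')
u,v=proj(s,[.486,.138,.085]).astype(int); print(u,v)
for th in(60,):
    x0,y0=u-15,v-15; g=s['color'][y0:v+18,x0:u+15].max(2); n,l,st,ce=cv2.connectedComponentsWithStats((g<th).astype(np.uint8))
    for i in range(1,n):
        if st[i,4]>15:
            c=ce[i]+[x0,y0]; print(c,st[i])
            e,r=ray(s,*c)
            # ray vs vertical plane through knob travel line
            d=np.array([.2162,.9763,0]); ex=np.array([.9763,-.2162,0]); p0=np.array([.4724,.0795,0])
            q=e+r*((p0-e)@ex)/(r@ex); print('now',q,(q-p0)@d)
e,r=ray(s,320.56,235.92); q=e+r*((p0-e)@ex)/(r@ex); print('before',q,(q-p0)@d)
a=cv2.resize(t['color'][200:275,175:275],None,fx=4,fy=4,interpolation=cv2.INTER_CUBIC)
b=cv2.resize(s['color'][v-38:v+37,u-50:u+50],None,fx=4,fy=4,interpolation=cv2.INTER_CUBIC)
cv2.imwrite('pics/f.png',np.hstack([a,b])[:,:,::-1])
E
```

```text
307 248
[308.51020408 251.81632653] [13 15  9  8 49]
now [0.48434965 0.13346133 0.07056294] 0.05526596399579336
before [0.47137393 0.07486653 0.07253305] -0.00474549127938659
```

View pics/f.png

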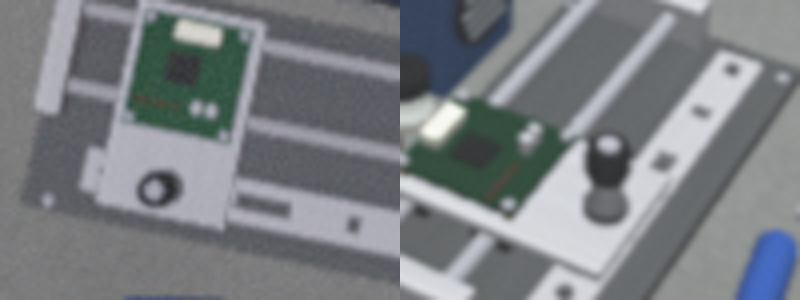

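The final view shows the knob at its original height (about 2 mm below the first reading, within image noise and far from a 7 mm raised pin). It has moved 60.0 mm, against 60.3 mm measured to the hole, and the gripper is clear.

```bash
python3 -c "
from workcell import job; print(job.job_done())"
```

```text
the job is handed in; nothing more can be done
None
```

The carriage is at the camera station with the plunger dropped into the index hole. It held against a 10.5 N push towards +y; I didn't test the other direction. The knob is back at its home height to within 2 mm, the gripper is clear, and I handed the job in at about 10 s.

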